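# Pull the mushroom tray out to its stop with the hook

## Task

Take the pull hook from its wooden block, hook it down into the finger hole of the mushroom tray and gently draw the tray straight out of the low steel drawer unit until you feel it come up against its stop. Leave the tray out at its stop, and stand the hook back upright in its block. Do not touch the tray with the fingers, do not strain it against the stop, and leave the jar, the tin and the punnet alone.

Things in the scene. Friction and masses are not known exactly. Their poses are not given: they have to be found in the camera images.
- hook_grip (a point): Centre, half-way up, of the upright wooden handle of the loose pull hook (about 0.14 kg): 26 mm (hook x) by 20 mm (y), 50 mm high. Below it a round steel collar, 60 mm across, 5 mm thick, its underside 30 mm under this point. Hook z is up; hook x is opposite to where the toe points. At the start it stands in its block, the toe pointing roughly to the robot.
- hook_toe (a point): Bottom bend of the hook, 70 mm straight under hook_grip: the round shaft (9 mm diameter) comes down from the collar's centre and bends here into a toe, a round 9 mm bar that reaches 16 mm from this point to hook -x. The shaft reaches 4.5 mm to +x; the lowest surface is 4.5 mm under this point. Axes as hook_grip.
- hook: The whole hook: origin on its axis at the underside of the collar, 30 mm under hook_grip and 40 mm above hook_toe; axes as hook_grip. Stored, the underside of the collar lies on the block's top.
- block_top (a point): Centre of the top face of the fixed oak hook block, 90 mm (x) by 80 mm (y), 60 mm high, z up. In its middle a pocket 40 mm (x) by 32 mm (y), 52 mm deep, in which the hook's shaft and toe hang freely; stored, the hook's axes are roughly the block's (toe to -x) and its shaft is within 8 mm of the pocket's centre.
- tray_hole (a point): Centre of the finger hole, at the top surface of the tray's front flange, 56 mm above the table. Hole: 34 mm along tray x, 26 mm along y, right through the flange (5 mm thick, 70 mm wide, ending 25 mm in front of this point), with free air below. The hook goes in with its toe to tray -x; pulled to -x, its shaft bears on the hole's front edge, the toe under the flange. z up.
- tray: Loose aluminium tray with mushrooms, 178 wide, 225 long, 36 mm high, 0.5 to 1.0 kg, on runners in the unit, 3 mm play a side. x points into the unit: it comes out along -x. Origin: bottom of its front panel, 27 mm behind (+x) and 36 mm below tray_hole. Sliding takes a steady 2 to 8 N. A stop hidden in the unit, only to be felt, ends its travel; it is set anew each time.
- unit_front (a point): Middle of the top front edge of the fixed low steel drawer unit (200 mm wide, 250 deep, 72 high); x points into the unit, parallel to the tray's travel. Tray shut: tray_hole is 35 mm in front of this edge; at the start up to 20 mm more. The stop is met at 82 to 135 mm out from shut: a rubber buffer, rising 2.5 N per mm of further pull on top of the sliding force, for 10 mm, then rigid.
- jar: Bystander: amber glass jar, 60 mm across and 65 mm high, standing on the top of the drawer unit, 50 to 80 mm behind its front edge; origin under its centre.
- tin: Bystander: round tin, 68 mm across and 55 mm high, on the table at the robot's right; origin under its centre.
- punnet: Bystander: small open punnet, 110 by 90 mm, 45 mm high, on the table at the robot's left, beyond the hook block; origin under its centre.
Not all that is in view belongs to the job. Leave any black or red look-alike of the hook alone.

How it is judged:
On the way, in this order (a step that is already met when the one before it is completed fails the run):
1. the hook's toe is down through the finger hole, below the flange's underside (z of hook_toe in the frame of tray_hole between -0.04 and -0.007 m and horizontal distance between hook_toe and tray_hole below 0.022 m), for 0.1 s.
2. the hook, in the hole, draws the tray against its stop (all of step 1 and contact force between tray and stop_pad_c0 above 1.5 N and contact force between hook and tray above 1.5 N), for 0.1 s.
At the end, for the whole second after the job is handed in: The tray rests level (within 0.06 rad) and still, out within 8 mm of its stop; the hook stands at rest, upright (within 0.1 rad), in its block: shaft down in the pocket with its collar on the block's top (toe at least 35 mm below the top, within 18 mm of the pocket's centre) (distance between tray_lug and stop_pad_c0 below 0.016 m and angle between tray's own z axis and vertical below 0.06 rad and linear speed of tray below 0.01 m/s and z of hook_toe in the frame of block_top below -0.035 m and horizontal distance between hook_toe and block_top below 0.018 m and angle between hook's own z axis and vertical below 0.1 rad and linear speed of hook below 0.02 m/s); the robot touches nothing.
It fails at once if the tray is strained against its stop with more than 18 N (contact force between tray and stop_pad_c0 above 18 N).
It fails at once if the hook presses on the tray with more than 25 N (contact force between hook and tray above 25 N).
It fails at once if the gripper or arm touches the tray (contact force between any of the fingers, the arm and tray above 0.5 N).
It fails at once if the jar, the tin or the punnet is moved by more than 15 mm (distance of any of jar, tin, punnet from where it was at the start of the episode above 0.015 m).
It also fails if it takes over 72 s, if anything falls off the work surface, if the arm or the gripper's body presses on something with over 40 N, if the wrist force passes 120 N, or if a joint passes its speed limit or range.

## Robot

A 6-joint arm with a two-finger parallel gripper is mounted at the origin on the work surface. World frame = base frame: x ahead of the robot, y to its left, z up, the work surface at z = 0. Lengths are in m, angles in rad, forces in N, time in s.
With the tool pointing down it reaches from about 0.375 to 0.975 m from the base axis. Payload 3.8 kg.
Tool frame: the origin (TCP) lies midway between the tips of the shut fingers; the grasp point (between the pads) lies 19 mm behind it; z points along the fingers, y is the line along which they close (so a half turn about z gives the same grasp; the last joint's range is limited). The gripper opens to 85 mm and grips with 20 to 120 N. Pads are 22 mm wide; open, the fingers measure 114 mm over their backs; the gripper's body (76 mm by 85 mm) begins 54 mm behind the grasp point. The pads swing forward as they close: fully open they stand 13 mm farther back than shut.
Start: joints at [1.245, 0.264, 1.604, -0, 1.274, -0.037], TCP at [0.192, 0.647, 0.231] pointing down, gripper open.
Joint ranges: [-2.63, 2.63], [-0.94, 2.18], [0.31, 2.57], [-1.31, 4.45], [0, 2.66], [-2.55, 2.55]. Speed limits (rad/s): [2.57, 2.57, 3.14, 3.14, 3.14, 3.14].

## Interface

Orientations are given as a unit quaternion [x, y, z, w].
In Python, from bench import robot gives the robot as it stands.
- The arm moves only by the shell command python3 -m crank 'ROWS' [FORCE]. ROWS is JSON, a list of rows, each a list of 3 entries, a list of its own where there are three numbers: the shift along the tool's x, y, z in cm, then the turn about the tool's z in degrees, then the opening, from 0 (shut) to 1 (fully open). In form: [[[x, y, z], roll, hand], ...]. A call has exactly 5 rows; each row shifts and turns the commanded pose from where the row before left it, along the tool's axes as they then stand; what a row does not reach is not made up. A row lasts 1/12 s, in which the tool goes at most 41.7 mm and 7.16 degrees, less where a joint would pass 70% of its speed; a pose out of reach is approached as far as the arm can. A call with a gripper value outside its range is refused whole. The fingers move at their own pace and stop on an object; FORCE is the grip in N (left out, the last holds). Time passes only in rows, so rows that do not move let the fingers close, or fill a call up. It gives the time, the measured TCP pose, the force, the opening and the grip force at its end, in the units of the state.
- robot.get_state(): the state, without advancing time (a new reading comes with each control period).
- robot.grab_frame(name): name is "scene" or "side" or "wrist"; returns the picture (420x560x3 uint8, red, green, blue); there is no depth.
- robot.camera_params(name): a dict with "K" (3x3 intrinsics, pixels), "R" (3x3) and "t" (3): a world point X has camera coordinates R X + t. Camera axes: x right, y down, z forward; pixel columns grow to the right and rows downward; lengths in m; the calibration is good to about 2 mm. The wrist camera is an equidistant fisheye: a pixel r from the principal point sees the ray r / f radians off the axis. A picture is of the moment at which its call begins: read the wrist's pose just before it. camera_params takes no time and is no camera call; for the wrist camera it gives the pose at the moment of the call.
- robot.sign_off(): hands the job in; it is judged then, once.
The state is a dict: "time": time; "joint_positions": joint angles; "qvel": joint speeds; "joint_efforts": joint torques, N m; "tool_pos": TCP position; "tcp_rot": TCP orientation; "wrist_force": force on the tool from outside, world axes, zero at the start; "moment": the same for the moment, N m; "gripper_width": opening from 0.0 (shut) to 1.0 (fully open); "gripper_force": force on a finger pad.
Only numpy, scipy, OpenCV 4.12 (cv2) and the standard library are available. Lean on these libraries where they do the work, as an engineer would, in place of code of your own. Each camera call takes 0.05 s, during which the arm holds its last target. There are 200 camera calls.

## Working session

There is one attempt and no reset: what is moved stays moved. The work goes in short steps, Python scripts to look and compute and a shell command to move; the robot and the scene stay as the last step left them, time stands still between calls to the robot, and variables do not carry over. Pictures are saved under pics/ and viewed, at most 12 in all, crops included, and the job is handed in when it is done.

```bash
ls; mkdir -p pics
python3 - <<'E'
from bench import robot
import cv2,numpy as np
s=robot.get_state();print(s)
ims=[]
for n in ["scene","side","wrist"]:
    p=robot.camera_params(n);print(n,p)
    im=robot.grab_frame(n);cv2.imwrite(f"pics/{n}0.png",im[:,:,::-1])
E
```

```text
pics
{'time': 0.0, 'joint_positions': array([ 1.24511098e+00,  2.64737468e-01,  1.60537786e+00,  4.59838198e-05,
        1.27367948e+00, -3.69179537e-02]), 'qvel': array([-0.0017493 , -0.00131394,  0.00074574,  0.00020263,  0.00100864,
       -0.00115171]), 'joint_efforts': array([-2.77370797e-03, -5.15102041e+01, -3.67313468e+01, -4.92916533e-04,
        1.30891905e-02,  4.38020052e-06]), 'tool_pos': array([0.19198698, 0.64636519, 0.2299705 ]), 'tcp_rot': array([ 1.43889164e-01,  9.89593197e-01, -1.07906874e-03, -2.20152350e-04]), 'wrist_force': array([-0.21957586,  0.88538851,  0.71488157]), 'moment': array([ 0.00573239, -0.05606595, -0.01516501]), 'gripper_force': 0.0, 'gripper_width': 1.0005462585839595}
scene {'K': array([[537.88692352,   0.        , 282.44376345],
       [  0.        , 537.88692352, 205.08487991],
       [  0.        ,   0.        ,   1.        ]]), 'R': array([[ 1.66097490e-01,  9.86109321e-01,  1.78542931e-04],
       [ 7.58171939e-01, -1.27588579e-01, -6.39450128e-01],
       [-6.30544951e-01,  1.06346427e-01, -7.68832558e-01]]), 't': array([-0.09157905, -0.36014069,  1.89194659])}
side {'K': array([[534.60701235,   0.        , 290.37609056],
       [  0.        , 534.60701235, 219.61045335],
       [  0.        ,   0.        ,   1.        ]]), 'R': array([[ 0.71006269, -0.70413214, -0.00298231],
       [-0.47969935, -0.48063044, -0.73408645],
       [ 0.51546048,  0.52267801, -0.67904948]]), 't': array([-0.40100659,  0.33033676,  0.97037838])}
wrist {'K': array([[325.1922621 ,   0.        , 275.66672302],
       [  0.        , 325.1922621 , 204.20440004],
       [  0.        ,   0.        ,   1.        ]]), 'R': array([[ 0.28538589,  0.95841063, -0.001989  ],
       [ 0.91742978, -0.27258146,  0.28986541],
       [ 0.27726792, -0.08454827, -0.95706535]]), 't': array([-0.67443236, -0.03692764,  0.37932115])}
```

View pics/scene0.png

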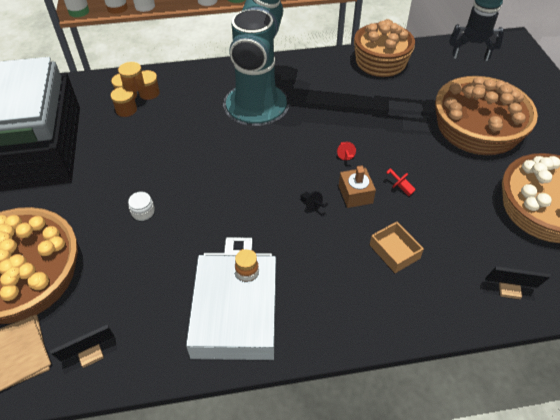

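View pics/side0.png

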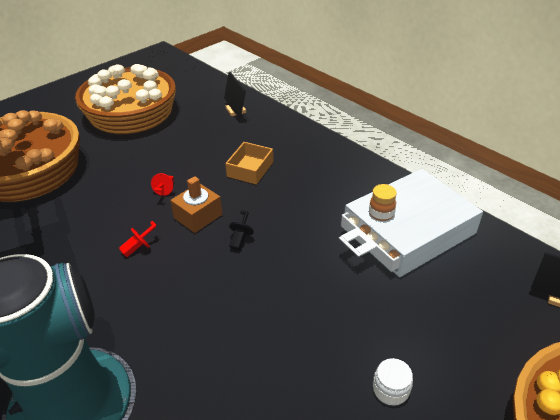

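View pics/wrist0.png

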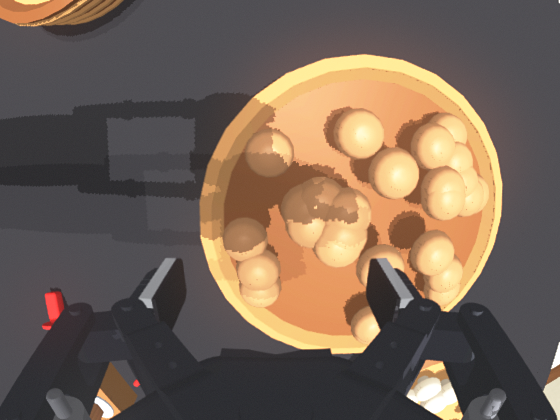

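The steel-collared wooden-handled hook in its block is at scene (360,180) and side (195,192). The look-alikes are:
- black at scene (314,200) and side (240,230)
- red at scene (346,152) and (402,182)

The tray hole is at scene (238,245) and side (357,239). I choose the wooden-handled one standing in the block and check it in a close crop.

Run:
```python
import cv2,numpy as np
a=cv2.imread("pics/scene0.png");b=cv2.imread("pics/side0.png")
def c(im,x,y,w=80,h=60): return cv2.resize(im[y:y+h,x:x+w],(400,300),interpolation=cv2.INTER_CUBIC)
cv2.imwrite("pics/c1.png",np.vstack([np.hstack([c(a,320,155),c(b,156,172)]),np.hstack([c(a,195,225),c(b,330,200)])]))
```

```text
(no output)
```

View pics/c1.png

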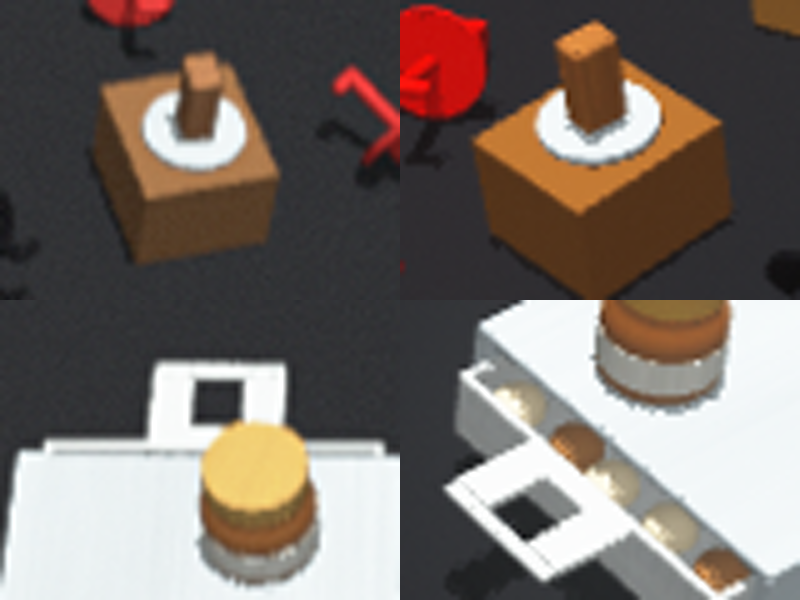

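The crop confirms it: a wooden handle on a bright steel collar in the brown block. The flange with its square hole sits at scene (238.5,245) and side (358,240.5). Next I triangulate.

```bash
cat > h.py <<'E'
import numpy as np,cv2
from bench import robot
from scipy.spatial.transform import Rotation as Rn
P={n:robot.camera_params(n) for n in("scene","side")}
def M(n): p=P[n]; return p["K"]@np.c_[p["R"],p["t"]]
def tri(a,b):
    X=cv2.triangulatePoints(M("scene"),M("side"),np.float64(a).reshape(2,1),np.float64(b).reshape(2,1)).ravel();X=X[:3]/X[3]
    e=[np.linalg.norm((lambda q:q[:2]/q[2])(M(n)@np.r_[X,1])-u) for n,u in(("scene",a),("side",b))]
    return X,max(e)
def plane(n,u,z):
    p=P[n];d=p["R"].T@np.linalg.solve(p["K"],np.r_[u,1.]);c=-p["R"].T@p["t"]
    return c+d*(z-c[2])/d[2]
E
python3 - <<'E'
from h import *
np.set_printoptions(precision=4,suppress=True)
S=lambda x,y:(x/5+320-.4,y/5+155-.4); D=lambda x,y:((x-400)/5+156-.4,y/5+172-.4)
S2=lambda x,y:(x/5+195-.4,(y-300)/5+225-.4); D2=lambda x,y:((x-400)/5+330-.4,(y-300)/5+200-.4)
for n,f in(("scene",(342,165,30,40)),("side",(176,178,42,34))):
    im=cv2.imread(f"pics/{n}0.png");x,y,w,h=f;c=im[y:y+h,x:x+w].astype(int)
    m=((c.min(2)>120)&(c.max(2)-c.min(2)<60)).astype(np.uint8)
    k=cv2.findContours(m,0,1)[0];k=max(k,key=cv2.contourArea);e=cv2.fitEllipse(cv2.convexHull(k));print(n,np.add(e[0],(x,y)),e[1],e[2])
    print(plane(n,np.add(e[0],(x,y)),.065))
def go(l,sc,sd):
    for a,b in zip(sc,sd): X,e=tri(a,b);print(l,X,round(e,2))
go("block",[S(101,87),S(278,178),S(147,200)],[D(722,122),D(475,143),D(580,213)][0:0]or[D(580,213),D(722,122),D(722,122)][0:0])
bs=[S(101,87),S(230,65),S(278,178),S(147,200)];bd=[D(475,143),D(580,213),D(722,122)]
for u in bs:print("bs",plane("scene",u,.06))
for u in bd:print("bd",plane("side",u,.06))
for u in[S(184,58),S(211,53),S(220,66),S(190,70)]:print("hs",plane("scene",u,.115))
for u in[D(556,43),D(597,22),D(620,37),D(583,58)]:print("hd",plane("side",u,.115))
for u in[S2(192,380),S2(243,378),S2(244,422),S2(194,424)]:print("hole s",plane("scene",u,.056))
for u in[D2(497,513),D2(540,475),D2(583,512),D2(548,545)]:print("hole d",plane("side",u,.056))
for u in[S2(155,362),S2(286,365)]:print("flange s",plane("scene",u,.056))
for u in[D2(445,487),D2(545,580)]:print("flange d",plane("side",u,.056))
for u in[S2(20,452),S2(405,455)]:print("unit s",plane("scene",u,.072))
for u in[D2(478,325),D2(760,575)]:print("unit d",plane("side",u,.072))
E
```

```text
scene [358.3859 180.3991] (16.119611740112305, 21.10352897644043) 97.8527603149414
[0.4749 0.2373 0.065 ]
side [195.1417 195.7208] (16.641462326049805, 24.65179443359375) 82.64777374267578
[0.4739 0.2353 0.065 ]
bs [0.4287 0.1932 0.06  ]
bs [0.4239 0.2735 0.06  ]
bs [0.5157 0.2771 0.06  ]
bs [0.5194 0.1985 0.06  ]
bd [0.4249 0.269  0.06  ]
bd [0.4302 0.1926 0.06  ]
bd [0.5192 0.1969 0.06  ]
hs [0.4641 0.2287 0.115 ]
hs [0.4628 0.245  0.115 ]
hs [0.4736 0.2473 0.115 ]
hs [0.4739 0.2297 0.115 ]
hd [0.4627 0.2427 0.115 ]
hd [0.4862 0.2419 0.115 ]
hd [0.4869 0.225  0.115 ]
hd [0.4649 0.2247 0.115 ]
hole s [ 0.6231 -0.1464  0.056 ]
hole s [ 0.6263 -0.1193  0.056 ]
hole s [ 0.6549 -0.1222  0.056 ]
hole s [ 0.6518 -0.1484  0.056 ]
hole d [ 0.624  -0.1255  0.056 ]
hole d [ 0.6561 -0.1235  0.056 ]
hole d [ 0.6516 -0.1521  0.056 ]
hole d [ 0.6248 -0.1543  0.056 ]
flange s [ 0.6079 -0.1647  0.056 ]
flange s [ 0.6215 -0.0954  0.056 ]
flange d [ 0.62   -0.0983  0.056 ]
flange d [ 0.6076 -0.1669  0.056 ]
unit s [ 0.6658 -0.2392  0.072 ]
unit s [ 0.7007 -0.0431  0.072 ]
unit d [ 0.6996 -0.0474  0.072 ]
unit d [ 0.6621 -0.2384  0.072 ]
```

Rays from the two views agree to about 3 mm:
- hook axis at about (.4744,.2363), yaw about 3°
- block centre at about (.472,.2345)
- hole at about (.639,-.1355), tray yaw about -10.5°, tray about 9 mm out of shut

I now move above the hook and turn so the fingers close along hook x.

```bash
python3 -m crank '[[[-2.6,-2.1,0],0,1],[[-2.6,-2.1,0],0,1],[[-2.6,-2.1,0],0,1],[[-2.6,-2.1,0],0,1],[[-2.6,-2.1,0],0,1]]' 90
python3 -m crank '[[[-2.6,-2.1,0],0,1],[[-2.6,-2.1,0],0,1],[[-2.6,-2.1,0],0,1],[[-2.6,-2.1,0],0,1],[[-2.6,-2.1,0],0,1]]'
python3 -m crank '[[[-2.6,-2.1,0],0,1],[[-2.6,-2.1,0],0,1],[[-2.6,-2.1,0],0,1],[[-2.6,-2.1,0],0,1],[[-2.4,-1.9,0],0,1]]'
python3 -m crank '[[[0,0,0],7,1],[[0,0,0],7,1],[[0,0,0],7,1],[[0,0,0],7,1],[[0,0,0],7,1]]'
python3 -m crank '[[[0,0,0],7,1],[[0,0,0],7,1],[[0,0,0],7,1],[[0,0,0],7,1],[[0,0,0],7,1]]'
python3 - <<'E'
from h import *
s=robot.get_state();p=robot.camera_params("wrist");im=robot.grab_frame("wrist")
print(s["tool_pos"],Rn.from_quat(s["tcp_rot"]).as_matrix(),s["joint_positions"])
cv2.imwrite("pics/w1.png",im[:,:,::-1]);np.savez("w1.npz",**p)
E
```

```text
time: 0.57
tool_pos: [0.2873, 0.5078, 0.2308]
tcp_rot: [0.144, 0.99, -0.0, -0.0]
wrist_force: [0.0, -0.1, 1.3]
gripper_width: 1.001
gripper_force: 0.0
time: 0.98
tool_pos: [0.3821, 0.3701, 0.2311]
tcp_rot: [0.144, 0.99, -0.0, -0.0]
wrist_force: [0.8, 0.4, 0.9]
gripper_width: 1.002
gripper_force: 0.0
time: 1.4
tool_pos: [0.4756, 0.2347, 0.2311]
tcp_rot: [0.144, 0.99, -0.0, -0.0]
wrist_force: [0.2, 0.6, 0.1]
gripper_width: 0.999
gripper_force: 0.0
time: 1.82
tool_pos: [0.4748, 0.2362, 0.2309]
tcp_rot: [0.438, 0.899, -0.0, -0.0]
wrist_force: [-0.4, 0.8, -0.8]
gripper_width: 1.005
gripper_force: 0.0
time: 2.23
tool_pos: [0.4747, 0.2364, 0.2309]
tcp_rot: [0.688, 0.726, -0.0, -0.0]
wrist_force: [-0.1, 0.2, 0.5]
gripper_width: 1.001
gripper_force: 0.0
[0.47474193 0.23636481 0.23091325] [[-5.41281912e-02  9.98533776e-01 -6.60831173e-04]
 [ 9.98533966e-01  5.41280177e-02 -2.77747061e-04]
 [-2.41570340e-04 -6.74896318e-04 -9.99999743e-01]] [ 4.14973332e-01 -9.91644978e-03  1.91139306e+00  1.29490392e-05
  1.24083277e+00  3.60814554e-01]
```

View pics/w1.png

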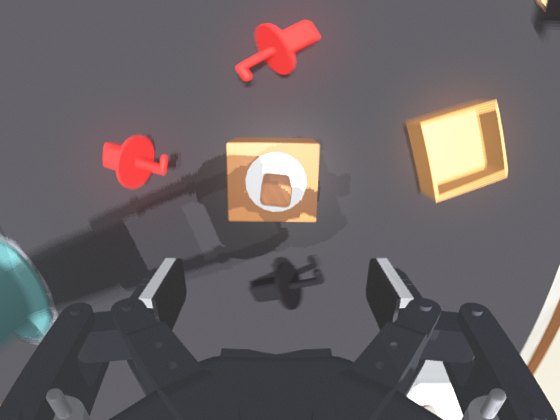

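The wrist view shows the block corners at (227,141), (319,141), (316,222) and (228,222), the collar at (276,181) and the handle top at about (276,185). The yaw is matched. I cast rays to refine this and triangulate heights against the scene view.

```bash
cat >> h.py <<'E'
def wray(p,u):
    K=p["K"];d=np.subtract(u,K[:2,2])/K[0,0];r=np.linalg.norm(d)
    v=np.r_[np.sin(r)*d/r,np.cos(r)];return -p["R"].T@p["t"],p["R"].T@v
def wplane(p,u,z):
    c,d=wray(p,u);return c+d*(z-c[2])/d[2]
def fray(n,u):
    p=P[n];d=p["R"].T@np.linalg.solve(p["K"],np.r_[u,1.]);return -p["R"].T@p["t"],d/np.linalg.norm(d)
def meet(rays):
    A=sum(np.eye(3)-np.outer(d,d) for c,d in rays);b=sum((np.eye(3)-np.outer(d,d))@c for c,d in rays);X=np.linalg.solve(A,b)
    return X,[round(1e3*np.linalg.norm(np.cross(X-c,d)),1) for c,d in rays]
np.set_printoptions(precision=4,suppress=True)
E
python3 - <<'E'
from h import *
p=dict(np.load("w1.npz"));im=cv2.imread("pics/w1.png")
c=im[145:220,235:315].astype(int);m=((c.min(2)>120)&(c.max(2)-c.min(2)<70)).astype(np.uint8)
k=max(cv2.findContours(m,0,1)[0],key=cv2.contourArea);e=cv2.fitEllipse(cv2.convexHull(k));u=np.add(e[0],(235,145));print(u,e)
print("collar",wplane(p,u,.065),meet([wray(p,u),fray("scene",(358.39,180.4)),fray("side",(195.14,195.72))]))
for q in[(227,141),(319,141),(316.5,222),(228,222)]:print("b",wplane(p,q,.06))
# block near corner (scene bottom-left = side lower-right = wrist ?)
S=lambda x,y:(x/5+319.6,y/5+154.6); D=lambda x,y:((x-400)/5+155.6,y/5+171.6)
for a,b,w in[(S(101,87),D(580,213),(228,222)),(S(147,200),D(722,122),(316.5,222)),(S(230,65),D(475,143),(227,141))]:
    print(meet([fray("scene",a),fray("side",b),wray(p,w)]))
cv2.imwrite("pics/w1c.png",cv2.resize(im[135:230,220:330],None,fx=6,fy=6,interpolation=2))
E
```

```text
[275.6029 181.2728] ((40.6029052734375, 36.27281188964844), (60.629337310791016, 61.97036361694336), 89.2021713256836)
collar [0.4742 0.2408 0.065 ] (array([0.4744, 0.2386, 0.0628]), [np.float64(1.6), np.float64(1.3), np.float64(1.3)])
b [0.4251 0.2774 0.06  ]
b [0.5141 0.2821 0.06  ]
b [0.5186 0.1992 0.06  ]
b [0.4275 0.1942 0.06  ]
(array([0.4288, 0.1933, 0.06  ]), [np.float64(0.2), np.float64(1.6), np.float64(1.5)])
(array([0.5192, 0.1985, 0.0591]), [np.float64(0.5), np.float64(0.9), np.float64(0.6)])
(array([0.4249, 0.2745, 0.0578]), [np.float64(2.3), np.float64(3.0), np.float64(2.7)])
```

View pics/w1c.png

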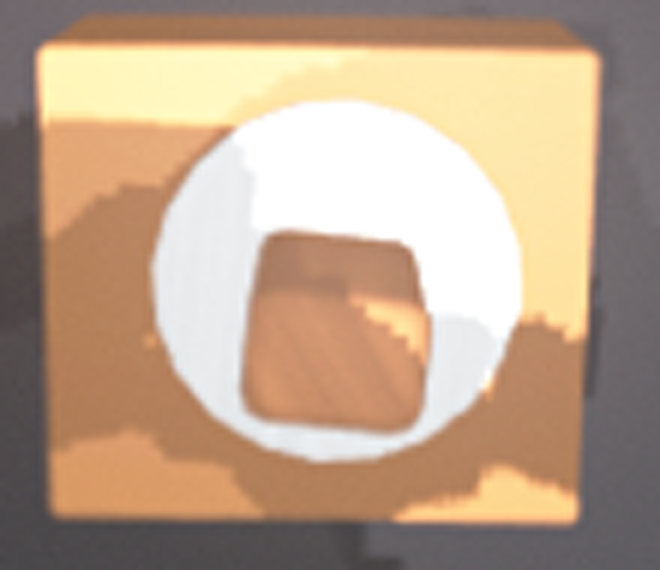

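The crop shows the handle top face centred at full-image (276.2,195.2), turned about 3° from the tool. The triangulated heights check out: collar 0.063 and block top 0.059, against 0.060 to 0.065 given. I descend to a grip height of 0.09 (TCP 0.072) and close.

```bash
python3 -c "
from h import *
p=dict(np.load('w1.npz'));print(wplane(p,(276.2,195.2),.115))"
python3 -m crank '[[[0.1,0,3],2.5,1],[[0,0,3],0,1],[[0,0,3],0,1],[[0,0,3],0,1],[[0,0,2],0,1]]' 90
python3 -m crank '[[[0,0,1],0,1],[[0,0,0.5],0,1],[[0,0,0.3],0,1],[[0,0,0],0,1],[[0,0,0],0,1]]'
python3 -m crank '[[[0,0,0],0,0.6],[[0,0,0],0,0.4],[[0,0,0],0,0.3],[[0,0,0],0,0.2],[[0,0,0],0,0]]'
python3 -m crank '[[[0,0,0],0,0],[[0,0,0],0,0],[[0,0,0],0,0],[[0,0,0],0,0],[[0,0,0],0,0]]'
```

```text
[0.4748 0.2404 0.115 ]
time: 2.7
tool_pos: [0.473, 0.2367, 0.0881]
tcp_rot: [0.7, 0.714, -0.002, -0.001]
wrist_force: [-1.0, 0.0, 0.6]
gripper_width: 0.998
gripper_force: 0.0
time: 3.12
tool_pos: [0.4762, 0.238, 0.0748]
tcp_rot: [0.701, 0.713, 0.001, 0.0]
wrist_force: [-0.3, 1.1, 0.5]
gripper_width: 1.001
gripper_force: 0.0
time: 3.53
tool_pos: [0.4751, 0.2376, 0.0737]
tcp_rot: [0.701, 0.713, 0.0, 0.0]
wrist_force: [1.3, -0.5, 32.9]
gripper_width: 0.297
gripper_force: 48.7
time: 3.95
tool_pos: [0.4755, 0.2377, 0.0739]
tcp_rot: [0.701, 0.713, 0.001, 0.0]
wrist_force: [0.5, -0.7, 5.4]
gripper_width: 0.29
gripper_force: 88.2
```

Handle gripped at an opening of about 25 mm. Next I lift, traverse and turn to the tray's yaw.

```bash
python3 -m crank '[[[0,0,-1.5],0,0],[[0,0,-3],0,0],[[0,0,-3],0,0],[[0,0,-2.5],0,0],[[0,0,0],0,0]]'
python3 -m crank '[[[-1.7,0.73,0],0,0],[[-3.1,1.34,0],0,0],[[-3.1,1.34,0],0,0],[[-3.1,1.34,0],0,0],[[-3.1,1.34,0],0,0]]'
python3 -m crank '[[[-3.1,1.34,0],0,0],[[-3.1,1.34,0],0,0],[[-3.1,1.34,0],0,0],[[-3.1,1.34,0],0,0],[[-3.1,1.34,0],0,0]]'
python3 -m crank '[[[-3.1,1.34,0],0,0],[[-3.1,1.34,0],0,0],[[-1.9,0.82,0],0,0],[[0,0,0],5.75,0],[[0,0,0],5.75,0]]'
python3 -m crank '[[[0,0,0],0,0],[[0,0,0],0,0],[[0,0,0],0,0],[[0,0,0],0,0],[[0,0,0],0,0]]'
python3 - <<'E'
from h import *
s=robot.get_state();p=robot.camera_params("wrist");im=robot.grab_frame("wrist");np.savez("w2.npz",**p)
print(s["tool_pos"],s["tcp_rot"],s["wrist_force"])
cv2.imwrite("pics/w2.png",im[:,:,::-1])
a=robot.grab_frame("scene")[:,:,::-1];b=robot.grab_frame("side")[:,:,::-1]
cv2.imwrite("pics/scene2.png",a);cv2.imwrite("pics/side2.png",b)
# projected tool pos for crop centres
X=np.r_[s["tool_pos"]-[0,0,.05],1]
cs=[]
for n,i in(("scene",a),("side",b)):
    q=M(n)@X;x,y=(q[:2]/q[2]).astype(int);x-=50;y-=55;print(n,x,y)
    cs.append(cv2.resize(np.ascontiguousarray(i[y:y+110,x:x+100]),(400,440),interpolation=2))
cv2.imwrite("pics/c2.png",np.hstack(cs))
E
```

```text
time: 4.37
tool_pos: [0.478, 0.2389, 0.1785]
tcp_rot: [0.701, 0.713, 0.004, 0.002]
wrist_force: [1.2, 1.2, -0.6]
gripper_width: 0.291
gripper_force: 88.0
time: 4.78
tool_pos: [0.5372, 0.0961, 0.1713]
tcp_rot: [0.701, 0.713, -0.001, -0.001]
wrist_force: [-0.0, -0.0, -1.9]
gripper_width: 0.299
gripper_force: 88.0
time: 5.2
tool_pos: [0.6068, -0.0578, 0.171]
tcp_rot: [0.701, 0.713, -0.001, -0.001]
wrist_force: [0.2, -0.4, -2.3]
gripper_width: 0.294
gripper_force: 88.0
time: 5.62
tool_pos: [0.6432, -0.1383, 0.1705]
tcp_rot: [0.771, 0.636, -0.001, -0.001]
wrist_force: [0.3, -0.3, -1.5]
gripper_width: 0.292
gripper_force: 87.9
time: 6.03
tool_pos: [0.644, -0.1363, 0.1731]
tcp_rot: [0.769, 0.64, -0.0, -0.0]
wrist_force: [0.8, 1.1, -2.1]
gripper_width: 0.294
gripper_force: 88.0
[ 0.644  -0.1363  0.1731] [ 0.7686  0.6398 -0.0001 -0.0001] [ 0.7965  1.0615 -2.0929]
scene 185 176
side 311 163
```

View pics/w2.png

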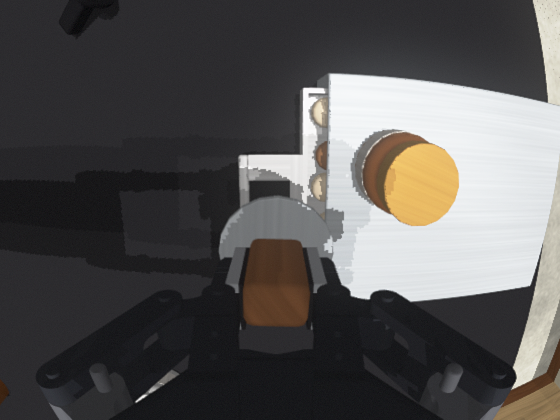

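View pics/c2.png

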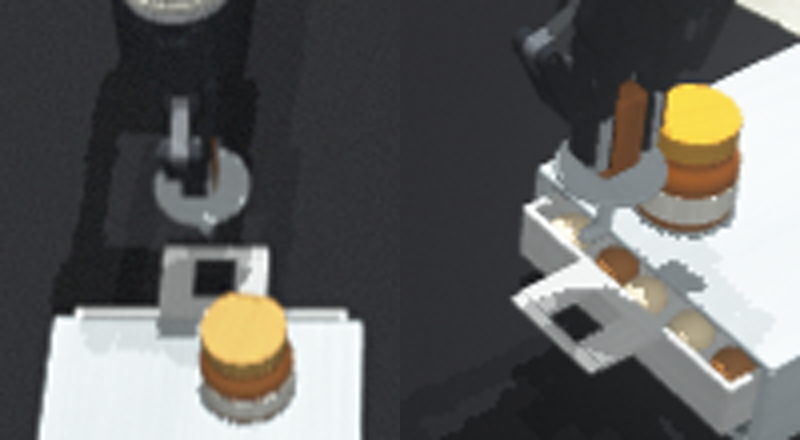

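The tool is square to the tray, the collar is grey and level, and the toe points to -x in the side crop at about (590,238). The hole's visible edges in the wrist view are at columns 249 and 291 and row 178. I compare hook axis and hole numerically.

Run:
```python
from h import *
p=dict(np.load("w2.npz"));im=cv2.imread("pics/w2.png")
yaw=np.arctan2(2*.6398**2-1,2*.7686*.6398);print("tool y yaw deg",np.degrees(yaw))
for q in[(240,155),(240,200),(249,180),(291,180)]:print("w",q,wplane(p,q,.056))
for q in[(328,75),(328,180)]:print("unit",wplane(p,q,.072))
for n,f in(("scene",(218,206,35,30)),("side",(343,186,45,36))):
    i=cv2.imread(f"pics/{n}2.png");x,y,w,h=f;c=i[y:y+h,x:x+w].astype(int)
    m=((c.min(2)>95)&(c.max(2)-c.min(2)<35)).astype(np.uint8)
    k=max(cv2.findContours(m,0,1)[0],key=cv2.contourArea);b=cv2.boundingRect(k);e=cv2.fitEllipse(cv2.convexHull(k));print(n,np.add(e[0],(x,y)),e[1:],b)
    print(plane(n,np.add(e[0],(x,y)),.163))
print(meet([fray("scene",(235.6,222.1)),fray("side",(363.6,206.5))]))
# wrist collar top arc + sides: circle
g=im.astype(int);m=((g.min(2)>85)&(g.max(2)<200)).astype(np.uint8)
print(im[230,215:235].tolist()[::4],im[200:204,276].tolist())
for q in[(276,196),(219,245),(333,245)]:print("collar",wplane(p,q,.164))
```

```text
tool y yaw deg -10.445406508688247
w (240, 155) [ 0.6222 -0.0942  0.056 ]
w (240, 200) [ 0.6143 -0.1312  0.056 ]
w (249, 180) [ 0.6252 -0.1159  0.056 ]
w (291, 180) [ 0.659  -0.1222  0.056 ]
unit [ 0.7    -0.0444  0.072 ]
unit [ 0.6871 -0.1236  0.072 ]
scene [235.3098 222.2247] ((20.882230758666992, 22.727725982666016), 77.66690063476562) (6, 7, 23, 21)
[ 0.6462 -0.1355  0.163 ]
side [365.0634 216.7476] ((43.63554382324219, 63.58245849609375), 16.227144241333008) (0, 0, 45, 36)
[ 0.6166 -0.1649  0.163 ]
(array([ 0.6434, -0.1368,  0.1582]), [np.float64(2.4), np.float64(2.4)])
[[34, 32, 33], [34, 34, 34], [117, 115, 113], [140, 138, 135], [118, 116, 114]] [[127, 125, 124], [125, 124, 121], [125, 124, 122], [125, 123, 121]]
collar [ 0.6498 -0.104   0.164 ]
collar [ 0.6162 -0.1243  0.164 ]
collar [ 0.6738 -0.135   0.164 ]
```

Hook axis at about (.644,-.136) and hole centre at about (.640,-.1345), so the shaft is about 5 mm behind centre, as wanted. I lower 8.1 cm.

```bash
python3 -m crank '[[[0,0,1.5],0,0],[[0,0,1.5],0,0],[[0,0,1.0],0,0],[[0,0,0.6],0,0],[[0,0,0],0,0]]'
python3 -m crank '[[[0,0,0.7],0,0],[[0,0,0.7],0,0],[[0,0,0.7],0,0],[[0,0,0.7],0,0],[[0,0,0.7],0,0]]'
python3 -m crank '[[[0,0,0],0,0],[[0,0,0],0,0],[[0,0,0],0,0],[[0,0,0],0,0],[[0,0,0],0,0]]'
python3 - <<'E'
from h import *
s=robot.get_state();print(s["tool_pos"],s["wrist_force"],s["moment"])
i=[]
for n in("scene","side"):
    q=M(n)@np.r_[.639,-.1355,.06,1];x,y=(q[:2]/q[2]).astype(int)
    f=robot.grab_frame(n)[:,:,::-1];cv2.imwrite(f"pics/{n}3.png",f);i.append(cv2.resize(np.ascontiguousarray(f[y-45:y+35,x-40:x+40]),(400,400),interpolation=2))
cv2.imwrite("pics/c3.png",np.hstack(i))
E
```

```text
time: 6.6
tool_pos: [0.6428, -0.1364, 0.1252]
tcp_rot: [0.769, 0.639, -0.001, -0.001]
wrist_force: [0.2, -0.3, -0.9]
gripper_width: 0.296
gripper_force: 88.0
time: 7.02
tool_pos: [0.6441, -0.1367, 0.0916]
tcp_rot: [0.769, 0.639, 0.0, 0.0]
wrist_force: [-0.3, -0.4, -1.9]
gripper_width: 0.293
gripper_force: 88.0
time: 7.43
tool_pos: [0.6446, -0.1369, 0.0929]
tcp_rot: [0.769, 0.639, 0.0, 0.0]
wrist_force: [0.7, -0.2, -1.7]
gripper_width: 0.293
gripper_force: 88.0
[ 0.6446 -0.1369  0.0929] [ 0.6531 -0.2496 -1.6754] [ 0.0151 -0.0285 -0.004 ]
```

View pics/c3.png

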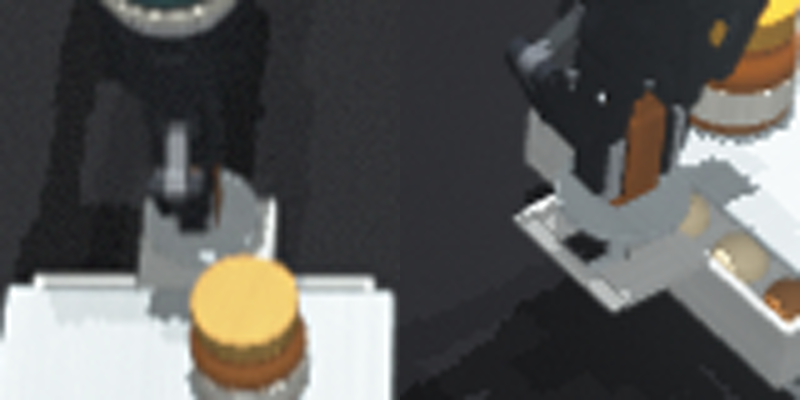

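No contact force at depth 18 mm, and the collar sits above the flange, so the toe is through the hole. I draw gently.

```bash
python3 -m crank '[[[0,-0.3,0],0,0],[[0,-0.3,0],0,0],[[0,-0.3,0],0,0],[[0,-0.2,0],0,0],[[0,-0.15,0],0,0]]'
python3 -m crank '[[[0,-0.15,0],0,0],[[0,-0.15,0],0,0],[[0,-0.15,0],0,0],[[0,-0.15,0],0,0],[[0,-0.15,0],0,0]]'
python3 -m crank '[[[0,-0.15,0],0,0],[[0,-0.15,0],0,0],[[0,-0.15,0],0,0],[[0,-0.15,0],0,0],[[0,-0.15,0],0,0]]'
python3 -m crank '[[[0,-0.2,0],0,0],[[0,-0.3,0],0,0],[[0,-0.3,0],0,0],[[0,-0.3,0],0,0],[[0,-0.3,0],0,0]]'
python3 -m crank '[[[0,-0.3,0],0,0],[[0,-0.3,0],0,0],[[0,-0.3,0],0,0],[[0,-0.2,0],0,0],[[0,-0.1,0],0,0]]'
```

```text
time: 7.95
tool_pos: [0.6313, -0.1344, 0.0923]
tcp_rot: [0.769, 0.639, -0.0, -0.0]
wrist_force: [0.6, 0.3, -1.6]
gripper_width: 0.293
gripper_force: 88.0
time: 8.37
tool_pos: [0.6253, -0.1333, 0.0925]
tcp_rot: [0.769, 0.639, 0.001, 0.001]
wrist_force: [3.1, -1.5, -3.8]
gripper_width: 0.291
gripper_force: 87.9
time: 8.78
tool_pos: [0.6173, -0.1318, 0.0925]
tcp_rot: [0.769, 0.639, 0.0, 0.0]
wrist_force: [2.7, 0.1, -3.4]
gripper_width: 0.296
gripper_force: 88.0
time: 9.2
tool_pos: [0.6031, -0.1291, 0.0924]
tcp_rot: [0.769, 0.639, 0.0, 0.0]
wrist_force: [2.7, -0.8, -2.4]
gripper_width: 0.293
gripper_force: 88.0
time: 9.62
tool_pos: [0.5913, -0.1269, 0.0924]
tcp_rot: [0.769, 0.639, 0.0, 0.0]
wrist_force: [3.2, -1.0, -1.9]
gripper_width: 0.294
gripper_force: 88.1
```

Sliding at about 3 N; the tray has come 36 mm. The earliest stop is about 34 mm farther on.

```bash
python3 -m crank '[[[0,-0.2,0],0,0],[[0,-0.3,0],0,0],[[0,-0.3,0],0,0],[[0,-0.3,0],0,0],[[0,-0.3,0],0,0]]'
python3 -m crank '[[[0,-0.3,0],0,0],[[0,-0.3,0],0,0],[[0,-0.2,0],0,0],[[0,-0.2,0],0,0],[[0,-0.1,0],0,0]]'
python3 -m crank '[[[0,-0.1,0],0,0],[[0,-0.1,0],0,0],[[0,-0.1,0],0,0],[[0,-0.1,0],0,0],[[0,-0.1,0],0,0]]'
```

```text
time: 10.03
tool_pos: [0.5776, -0.1243, 0.0924]
tcp_rot: [0.769, 0.639, 0.0, 0.0]
wrist_force: [4.3, -0.1, -0.9]
gripper_width: 0.289
gripper_force: 88.0
time: 10.45
tool_pos: [0.5666, -0.1223, 0.0923]
tcp_rot: [0.769, 0.639, -0.0, -0.0]
wrist_force: [3.7, -1.0, -0.9]
gripper_width: 0.295
gripper_force: 88.1
time: 10.87
tool_pos: [0.562, -0.1215, 0.0923]
tcp_rot: [0.769, 0.639, 0.0, 0.0]
wrist_force: [3.3, -0.4, -1.8]
gripper_width: 0.294
gripper_force: 88.1
```

```bash
python3 -m crank '[[[0,-0.12,0],0,0],[[0,-0.12,0],0,0],[[0,-0.12,0],0,0],[[0,-0.12,0],0,0],[[0,-0.1,0],0,0]]'
```

```text
time: 11.28
tool_pos: [0.5561, -0.1204, 0.0922]
tcp_rot: [0.769, 0.639, -0.0, -0.0]
wrist_force: [2.8, 0.1, -2.3]
gripper_width: 0.292
gripper_force: 88.1
```

```bash
python3 -m crank '[[[0,-0.1,0],0,0],[[0,-0.05,0],0,0],[[0,0,0],0,0],[[0,0,0],0,0],[[0,0,0],0,0]]'
```

```text
time: 11.7
tool_pos: [0.5546, -0.1201, 0.0922]
tcp_rot: [0.769, 0.639, -0.0, -0.0]
wrist_force: [2.3, 0.0, -1.6]
gripper_width: 0.292
gripper_force: 88.1
```

```bash
python3 -m crank '[[[0,-0.12,0],0,0],[[0,-0.12,0],0,0],[[0,-0.12,0],0,0],[[0,-0.12,0],0,0],[[0,-0.1,0],0,0]]'
```

```text
time: 12.12
tool_pos: [0.5489, -0.119, 0.0923]
tcp_rot: [0.769, 0.639, -0.0, -0.0]
wrist_force: [3.0, -1.0, -1.6]
gripper_width: 0.288
gripper_force: 88.1
```

```bash
python3 -m crank '[[[0,-0.12,0],0,0],[[0,-0.12,0],0,0],[[0,-0.12,0],0,0],[[0,-0.12,0],0,0],[[0,-0.1,0],0,0]]'
```

```text
time: 12.53
tool_pos: [0.5432, -0.118, 0.0922]
tcp_rot: [0.769, 0.639, -0.0, -0.0]
wrist_force: [2.6, -0.8, -2.3]
gripper_width: 0.295
gripper_force: 88.1
```

```bash
python3 -m crank '[[[0,-0.12,0],0,0],[[0,-0.12,0],0,0],[[0,-0.12,0],0,0],[[0,-0.12,0],0,0],[[0,-0.1,0],0,0]]'
```

```text
time: 12.95
tool_pos: [0.5375, -0.1169, 0.0922]
tcp_rot: [0.769, 0.639, -0.0, -0.0]
wrist_force: [3.2, -0.5, -2.5]
gripper_width: 0.293
gripper_force: 88.1
```

```bash
python3 -m crank '[[[0,-0.12,0],0,0],[[0,-0.12,0],0,0],[[0,-0.12,0],0,0],[[0,-0.12,0],0,0],[[0,-0.1,0],0,0]]'
```

```text
time: 13.37
tool_pos: [0.5318, -0.1158, 0.0922]
tcp_rot: [0.769, 0.639, -0.0, -0.0]
wrist_force: [3.1, 0.1, -2.4]
gripper_width: 0.291
gripper_force: 88.1
```

```bash
python3 -m crank '[[[0,-0.12,0],0,0],[[0,-0.12,0],0,0],[[0,-0.12,0],0,0],[[0,-0.12,0],0,0],[[0,-0.1,0],0,0]]'
```

```text
time: 13.78
tool_pos: [0.5261, -0.1148, 0.0922]
tcp_rot: [0.769, 0.639, -0.0, -0.0]
wrist_force: [3.1, -1.4, -2.9]
gripper_width: 0.287
gripper_force: 88.1
```

```bash
python3 -m crank '[[[0,-0.12,0],0,0],[[0,-0.12,0],0,0],[[0,-0.12,0],0,0],[[0,-0.12,0],0,0],[[0,-0.1,0],0,0]]'
```

```text
time: 14.2
tool_pos: [0.5204, -0.1137, 0.0922]
tcp_rot: [0.769, 0.639, -0.0, -0.0]
wrist_force: [3.1, -0.3, -2.7]
gripper_width: 0.299
gripper_force: 88.1
```

```bash
python3 -m crank '[[[0,-0.12,0],0,0],[[0,-0.12,0],0,0],[[0,-0.12,0],0,0],[[0,-0.12,0],0,0],[[0,-0.1,0],0,0]]'
```

```text
time: 14.62
tool_pos: [0.5147, -0.1126, 0.0922]
tcp_rot: [0.769, 0.639, -0.0, -0.0]
wrist_force: [2.3, -0.9, -3.4]
gripper_width: 0.296
gripper_force: 88.1
```

```bash
python3 -m crank '[[[0,-0.12,0],0,0],[[0,-0.12,0],0,0],[[0,-0.12,0],0,0],[[0,-0.12,0],0,0],[[0,-0.1,0],0,0]]'
```

```text
time: 15.03
tool_pos: [0.509, -0.1116, 0.0923]
tcp_rot: [0.769, 0.639, -0.0, -0.0]
wrist_force: [2.4, -1.1, -3.0]
gripper_width: 0.296
gripper_force: 88.1
```

```bash
python3 -m crank '[[[0,-0.12,0],0,0],[[0,-0.12,0],0,0],[[0,-0.12,0],0,0],[[0,-0.1,0],0,0],[[0,-0.1,0],0,0]]'
python3 - <<'E'
from h import *
i=[]
for n in("scene","side"):
    q=M(n)@np.r_[.56,-.12,.06,1];x,y=(q[:2]/q[2]).astype(int)
    f=robot.grab_frame(n)[:,:,::-1];cv2.imwrite(f"pics/{n}4.png",f);i.append(cv2.resize(np.ascontiguousarray(f[y-60:y+60,x-60:x+60]),(400,400),interpolation=2))
cv2.imwrite("pics/c4.png",np.hstack(i))
E
```

```text
time: 15.45
tool_pos: [0.5041, -0.1107, 0.0924]
tcp_rot: [0.769, 0.639, 0.0, 0.0]
wrist_force: [3.6, -0.5, -4.0]
gripper_width: 0.292
gripper_force: 87.9
```

View pics/c4.png

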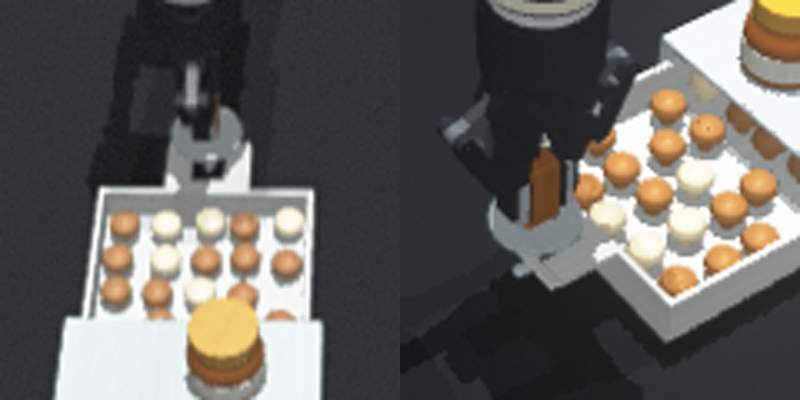

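The tray is well out, with the shaft bearing on the front edge of the hole. Force has just risen slightly (2.4 to 3.6 N), so I use smaller steps.

```bash
python3 -m crank '[[[0,-0.07,0],0,0],[[0,-0.07,0],0,0],[[0,-0.07,0],0,0],[[0,-0.05,0],0,0],[[0,0,0],0,0]]'
```

```text
time: 15.97
tool_pos: [0.5027, -0.1105, 0.0928]
tcp_rot: [0.769, 0.639, 0.001, 0.001]
wrist_force: [7.1, -1.9, -5.4]
gripper_width: 0.293
gripper_force: 88.0
```

The force has climbed to 7.3 N: this is the buffer. One small nudge more, then hold.

```bash
python3 -m crank '[[[0,-0.08,0],0,0],[[0,-0.04,0],0,0],[[0,0,0],0,0],[[0,0,0],0,0],[[0,0,0],0,0]]'
python3 -c "
from h import *
s=robot.get_state();print(s['tool_pos'],s['wrist_force'],s['moment'])"
```

```text
time: 16.38
tool_pos: [0.5022, -0.1105, 0.0932]
tcp_rot: [0.769, 0.639, 0.001, 0.002]
wrist_force: [7.7, -0.8, -4.8]
gripper_width: 0.297
gripper_force: 88.0
[ 0.5022 -0.1105  0.0932] [ 7.7346 -0.8399 -4.7621] [-0.3366 -1.6591  0.0084]
```

The stop is felt: force is up about 5 N and held for 0.8 s. I back the hook to the middle of the hole, then lift out.

```bash
python3 -m crank '[[[0,0.15,0],0,0],[[0,0.3,0],0,0],[[0,0.4,0],0,0],[[0,0.4,0],0,0],[[0,0.4,0],0,0]]'
python3 -m crank '[[[0,0.3,0],0,0],[[0,0,0],0,0],[[0,0,0],0,0],[[0,0,-0.3],0,0],[[0,0,-0.4],0,0]]'
python3 -m crank '[[[0,0,-0.4],0,0],[[0,0,-0.5],0,0],[[0,0,-0.5],0,0],[[0,0,-0.5],0,0],[[0,0,-0.5],0,0]]'
```

```text
time: 16.8
tool_pos: [0.5156, -0.1127, 0.0919]
tcp_rot: [0.769, 0.639, -0.001, -0.001]
wrist_force: [0.2, 0.5, -2.2]
gripper_width: 0.296
gripper_force: 88.6
time: 17.22
tool_pos: [0.5184, -0.1133, 0.099]
tcp_rot: [0.769, 0.639, -0.0, -0.001]
wrist_force: [0.4, 0.3, -0.1]
gripper_width: 0.295
gripper_force: 88.5
time: 17.63
tool_pos: [0.5194, -0.1135, 0.1241]
tcp_rot: [0.769, 0.639, 0.0, 0.0]
wrist_force: [-0.2, -0.1, -1.8]
gripper_width: 0.295
gripper_force: 88.6
```

Clear of the tray. I lift and return above the block.

```bash
python3 -m crank '[[[0,0,-1.5],0,0],[[0,0,-2],0,0],[[0,0,-2],0,0],[[0,0,0],-5.75,0],[[0,0,0],-5.75,0]]'
python3 -m crank '[[[1.7,-0.18,0],0,0],[[3.13,-0.34,0],0,0],[[3.13,-0.34,0],0,0],[[3.13,-0.34,0],0,0],[[3.13,-0.34,0],0,0]]'
python3 -m crank '[[[3.13,-0.34,0],0,0],[[3.13,-0.34,0],0,0],[[3.13,-0.34,0],0,0],[[3.13,-0.34,0],0,0],[[3.13,-0.34,0],0,0]]'
python3 -m crank '[[[3.13,-0.34,0],0,0],[[2.18,-0.21,0],0,0],[[0,0,0],0,0],[[0,0,0],0,0],[[0,0,0],0,0]]'
python3 -m crank '[[[0,0,0],0,0],[[0,0,0],0,0],[[0,0,0],0,0],[[0,0,0],0,0],[[0,0,0],0,0]]'
python3 - <<'E'
from h import *
s=robot.get_state();print(s["tool_pos"],s["tcp_rot"],s["wrist_force"])
i=[]
for n in("scene","side"):
    q=M(n)@np.r_[.4745,.237,.12,1];x,y=(q[:2]/q[2]).astype(int);print(n,x-50,y-50)
    f=robot.grab_frame(n)[:,:,::-1];cv2.imwrite(f"pics/{n}5.png",f);i.append(cv2.resize(np.ascontiguousarray(f[y-50:y+50,x-50:x+50]),(400,400),interpolation=2))
cv2.imwrite("pics/c5.png",np.hstack(i))
E
```

```text
time: 18.05
tool_pos: [0.5207, -0.1139, 0.181]
tcp_rot: [0.7, 0.715, 0.001, 0.002]
wrist_force: [-0.8, 0.3, -2.3]
gripper_width: 0.295
gripper_force: 88.6
time: 18.47
tool_pos: [0.5011, 0.0296, 0.1788]
tcp_rot: [0.701, 0.713, 0.0, 0.0]
wrist_force: [-0.2, 0.7, -1.4]
gripper_width: 0.294
gripper_force: 88.6
time: 18.88
tool_pos: [0.4814, 0.1862, 0.1789]
tcp_rot: [0.701, 0.713, 0.0, 0.0]
wrist_force: [-0.1, -0.2, -1.9]
gripper_width: 0.293
gripper_force: 88.6
time: 19.3
tool_pos: [0.4753, 0.2373, 0.1784]
tcp_rot: [0.701, 0.713, -0.0, 0.0]
wrist_force: [0.5, 0.1, -2.3]
gripper_width: 0.295
gripper_force: 88.6
time: 19.72
tool_pos: [0.4756, 0.2371, 0.1783]
tcp_rot: [0.702, 0.713, 0.0, 0.0]
wrist_force: [0.1, -0.3, -1.4]
gripper_width: 0.292
gripper_force: 88.6
[0.4756 0.2371 0.1783] [0.7015 0.7126 0.     0.    ] [ 0.0715 -0.285  -1.3824]
scene 310 117
side 142 127
```

View pics/c5.png

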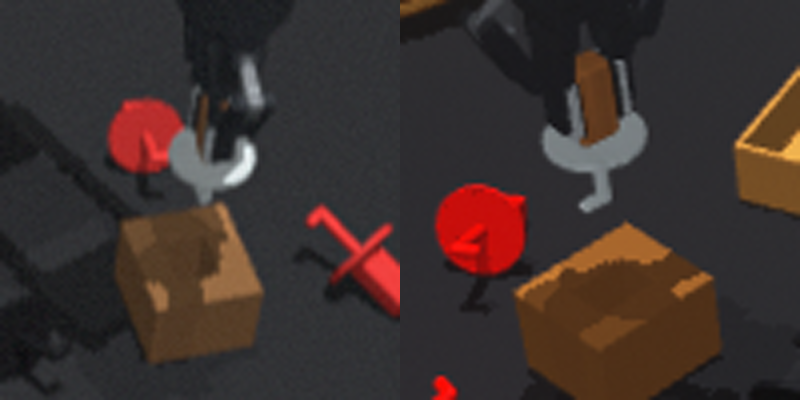

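The hook hangs upright with the toe toward the robot, over the pocket. I lower it.

```bash
python3 -m crank '[[[0,0,2],0,0],[[0,0,2],0,0],[[0,0,1],0,0],[[0,0,0.5],0,0],[[0,0,0.5],0,0]]'
python3 -m crank '[[[0,0,0.8],0,0],[[0,0,0.8],0,0],[[0,0,0.8],0,0],[[0,0,0.8],0,0],[[0,0,0.3],0,0]]'
python3 -m crank '[[[0,0,0.3],0,0],[[0,0,0.3],0,0],[[0,0,0.1],0,0],[[0,0,0],0,0],[[0,0,0],0,0]]'
```

```text
time: 20.23
tool_pos: [0.4752, 0.2376, 0.1177]
tcp_rot: [0.701, 0.713, -0.0, -0.0]
wrist_force: [0.9, 0.4, -1.4]
gripper_width: 0.29
gripper_force: 88.6
time: 20.65
tool_pos: [0.4746, 0.2373, 0.0818]
tcp_rot: [0.701, 0.713, -0.001, -0.0]
wrist_force: [-0.2, -0.1, -1.6]
gripper_width: 0.294
gripper_force: 88.6
time: 21.07
tool_pos: [0.4757, 0.2378, 0.0765]
tcp_rot: [0.701, 0.713, 0.0, 0.0]
wrist_force: [-1.2, -0.2, -1.3]
gripper_width: 0.299
gripper_force: 88.6
```

```bash
python3 -m crank '[[[0,0,0.1],0,0],[[0,0,0.1],0,0],[[0,0,0.1],0,0],[[0,0,0],0,0],[[0,0,0],0,0]]'
```

```text
time: 21.48
tool_pos: [0.4757, 0.2378, 0.0739]
tcp_rot: [0.701, 0.713, 0.0, 0.0]
wrist_force: [-0.9, -0.3, 3.8]
gripper_width: 0.294
gripper_force: 89.1
```

Fz rose to +3.8 N, so the collar is on the block. I open slowly and retreat upward.

```bash
python3 -m crank '[[[0,0,0],0,0.35],[[0,0,0],0,0.4],[[0,0,0],0,0.5],[[0,0,0],0,0.7],[[0,0,0],0,1]]'
python3 -m crank '[[[0,0,0],0,1],[[0,0,0],0,1],[[0,0,0],0,1],[[0,0,0],0,1],[[0,0,0],0,1]]'
python3 -m crank '[[[0,0,-0.5],0,1],[[0,0,-1.5],0,1],[[0,0,-3],0,1],[[0,0,-3],0,1],[[0,0,-3],0,1]]'
python3 -m crank '[[[0,0,-2],0,1],[[0,0,0],0,1],[[0,0,0],0,1],[[0,0,0],0,1],[[0,0,0],0,1]]'
python3 - <<'E'
from h import *
i=[]
for n,X in(("scene",(.5,.05,.06)),("side",(.474,.237,.08))):
    q=M(n)@np.r_[X,1];x,y=(q[:2]/q[2]).astype(int);w=130 if n=="scene" else 60
    f=robot.grab_frame(n)[:,:,::-1];i.append(cv2.resize(np.ascontiguousarray(f[max(y-w,0):y+w,x-w:x+w]),(400,400),interpolation=2))
cv2.imwrite("pics/c6.png",np.hstack(i))
E
```

```text
time: 21.9
tool_pos: [0.4754, 0.2376, 0.0732]
tcp_rot: [0.701, 0.713, -0.0, -0.0]
wrist_force: [-0.4, -0.3, -0.6]
gripper_width: 0.768
gripper_force: 0.0
time: 22.32
tool_pos: [0.4754, 0.2376, 0.0733]
tcp_rot: [0.701, 0.713, -0.0, -0.0]
wrist_force: [0.4, -0.4, -0.7]
gripper_width: 0.999
gripper_force: 0.0
time: 22.73
tool_pos: [0.475, 0.2374, 0.1844]
tcp_rot: [0.701, 0.713, -0.0, -0.0]
wrist_force: [0.9, 0.4, 0.1]
gripper_width: 0.999
gripper_force: 0.0
time: 23.15
tool_pos: [0.4742, 0.2371, 0.2015]
tcp_rot: [0.701, 0.713, -0.002, -0.001]
wrist_force: [-0.1, 0.2, 0.4]
gripper_width: 1.003
gripper_force: 0.0
```

View pics/c6.png

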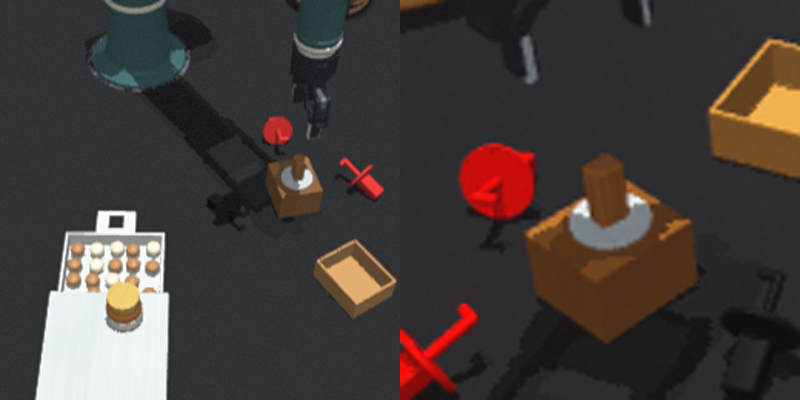

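The hook stands upright in its block with the collar flat, the tray is out at its stop, and the bystanders are untouched.

```bash
python3 -c "
from bench import robot
print(robot.sign_off())"
```

```text
the job is handed in; nothing more can be done
None
```

Job handed in after about 23 s of robot time: the tray was drawn until I felt its stop (about 5 N above the sliding force) and left out there, and the hook stands upright in its block; the sign-off returned no verdict.

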